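# Stop the pastry slab rocking

### The arm

A 7-joint arm with a two-finger parallel gripper is mounted at the origin on the work surface. World frame = base frame: x ahead of the robot, y to its left, z up, the work surface at z = 0. Lengths are in m, angles in rad, forces in N, time in s.
With the tool pointing down it reaches from about 0.425 to 0.95 m from the base axis. Payload 4.7 kg.
Tool frame: the origin (TCP) lies on the centre line of the jaws, within the pads' length; the fingertips stand robot.nose_length ahead of it and the grasp point (between the pads) lies 8 mm behind it (robot.nose_length is the distance from the TCP to the fingertips, in m); z points along the fingers, y is the line along which they close (so a half turn about z gives the same grasp; the last joint's range is limited). The gripper opens to 85 mm and grips with 20 to 120 N. Pads are 22 mm wide; open, the fingers measure 114 mm over their backs; the gripper's body (76 mm by 85 mm) begins 54 mm behind the grasp point. The pads swing forward as they close: fully open they stand 13 mm farther back than shut.
Start: joints at [1.216, 0.469, -0.049, 1.532, 0.024, 1.141, -0.082], TCP at [0.216, -0.639, 0.242] pointing down, gripper open.
Joint ranges: [-2.59, 2.59], [-0.33, 1.99], [-1.39, 1.29], [0.1, 2.45], [-1.04, 4.18], [0.21, 1.99], [-2.66, 2.66]. Speed limits (rad/s): [2.57, 2.57, 3.14, 3.14, 3.14, 3.14, 3.14].

### API

Orientations are given as [roll, pitch, yaw] about the fixed x, y, z axes, in that order (R = Rz(yaw) Ry(pitch) Rx(roll)).
In Python, from plant import robot gives the robot as it stands. Calls block until the motion is done:
- robot.goto(position, orientation): joint-space move of the TCP to a pose.
- robot.move_straight(position, vel=0.15, attitude=None, contact_N=None): straight line of the TCP; attitude=None keeps the orientation; vel is the mean speed in m/s. With contact_N (N) it stops when the force on the tool has changed by that much, and returns True; else False.
- robot.move_joints(angles): joint-space move.
- robot.grip(opening, strength=None): opening from 0.0 (shut) to 1.0 (fully open); strength is the grip in N (None keeps the last); returns when the fingers have stopped.
- robot.sleep(seconds).
- robot.inverse_kinematics(position, orientation): joint angles nearest the present ones, or None.
- robot.sense(): the state.
- robot.grab_frame(name): name is "side" or "top"; returns a dict with "image" (400x640x3 uint8, red, green, blue), "range_z" (400x640 float32, m along the optical axis (not along the pixel's ray), 0 where there is no reading), "fx", "fy", "cx", "cy" (pixels), "dist_coeffs" ([k1, k2, p1, p2, k3] as OpenCV has them; the pictures are not rectified), "R" (3x3) and "t" (3): a world point X has camera coordinates R X + t. Camera axes: x right, y down, z forward; pixel columns grow to the right and rows downward; lengths in m; the calibration is good to about 2 mm. A picture is of the moment at which its call begins.
A pose or a line that the arm cannot do raises robot.IKError and nothing moves.
- robot.close_job(): hands the job in; it is judged then, once.
The state is a dict: "t": time; "joint_pos": joint angles; "joint_velocities": joint speeds; "effort": joint torques, N m; "tcp_pos": TCP position; "tcp_rot": TCP orientation; "wrist_force": force on the tool from outside, world axes, zero at the start; "torque": the same for the moment, N m; "opening": opening from 0.0 (shut) to 1.0 (fully open); "gripper_force": force on a finger pad.
Only numpy, scipy, OpenCV 4.12 (cv2) and the standard library are available. Lean on these libraries where they do the work, as an engineer would, in place of code of your own. Each camera call takes 0.05 s, during which the arm holds its last target. There are 200 camera calls.

### The job

The marble slab rocks on its stand at one corner. Press down on the slab's corners with the fingertips to find the one that rocks, rocking it fully down, then press only that corner's shim down flat and leave the other three shims up. Do not lift or shift the slab, the ring on it or the things around it.

Things in the scene. Friction and masses are not known exactly. Their poses are not given: they have to be found in the camera images.
- stand: fixed dark steel levelling stand on the worktop: base plate 180 mm (its x) by 262 mm (its y), 4 mm thick; origin at the centre of its underside, z up. It carries four fixed rubber feet (23 mm across, centred at x = +-65, y = +-85 mm, tops 22 mm above the worktop, under the slab) and four hinged shims. It stands turned up to 0.25 rad from the robot's axes.
- slab: loose marble pastry slab, 180 mm (its x) by 220 mm (its y), 20 mm thick, about 2 kg, lying level on the four feet; origin at the centre of its underside (22 mm above the worktop), top 42 mm above the worktop. One of its four corners, not known beforehand and different each time, stands on a perished foot: pressed down there with about 4 N it rocks, the corner sinking 5 mm, then meets a stop, and springs back when let go. The other three corners are firm and do not sink.
- cutter: loose steel pastry ring, 56 mm across, 25 mm tall, standing near the middle of the slab; origin at the centre of its underside. To be left alone.
- jar: loose amber jar, 60 mm across, 65 mm tall, on the worktop; origin at the centre of its underside. Bystander.
- spatula: loose spatula about 240 mm long lying flat on the worktop; origin at its underside, handle towards its -x. Bystander.
- bowl: loose white bowl, 100 mm across, 45 mm tall, on the worktop; origin at the centre of its underside. Bystander.
- corner_1 (a point): point on the slab's top face straight above its near left foot (slab x = -65, y = 85 mm; near means towards the robot), 42 mm above the worktop while the slab lies level: where to press that corner
- corner_2 (a point): point on the slab's top face straight above its near right foot (slab x = -65, y = -85 mm; near means towards the robot), 42 mm above the worktop while the slab lies level: where to press that corner
- corner_3 (a point): point on the slab's top face straight above its far left foot (slab x = 65, y = 85 mm; near means towards the robot), 42 mm above the worktop while the slab lies level: where to press that corner
- corner_4 (a point): point on the slab's top face straight above its far right foot (slab x = 65, y = -85 mm; near means towards the robot), 42 mm above the worktop while the slab lies level: where to press that corner
- shim_pad_1 (a point): centre of the top of the round press pad (28 mm across) at the free end of the near left corner's shim, the bare metal blade that sticks out sideways from under the slab beside that corner. Raised it is about 30 to 36 mm above the worktop, pressed flat 14 mm, and it then lies 47 mm outwards (stand +y) of the hinge
- shim_pad_2 (a point): centre of the top of the round press pad (28 mm across) at the free end of the near right corner's shim, the bare metal blade that sticks out sideways from under the slab beside that corner. Raised it is about 30 to 36 mm above the worktop, pressed flat 14 mm, and it then lies 47 mm outwards (stand -y) of the hinge
- shim_pad_3 (a point): centre of the top of the round press pad (28 mm across) at the free end of the far left corner's shim, the bare metal blade that sticks out sideways from under the slab beside that corner. Raised it is about 30 to 36 mm above the worktop, pressed flat 14 mm, and it then lies 47 mm outwards (stand +y) of the hinge
- shim_pad_4 (a point): centre of the top of the round press pad (28 mm across) at the free end of the far right corner's shim, the bare metal blade that sticks out sideways from under the slab beside that corner. Raised it is about 30 to 36 mm above the worktop, pressed flat 14 mm, and it then lies 47 mm outwards (stand -y) of the hinge
- shim_1 (a joint): angle in rad by which the near left corner's shim has been pressed down: starts at 0 to 0.1 (blade sloping up and outwards), 0.5 is flat (level, at its stop). The hinge (along stand x, at stand y = +121 mm, 12 mm above the worktop) is stiff: about 4 to 5 N down on the pad moves it, and it stays where it is left. Flat, its inner tongue props that slab corner
- shim_2 (a joint): angle in rad by which the near right corner's shim has been pressed down: starts at 0 to 0.1 (blade sloping up and outwards), 0.5 is flat (level, at its stop). The hinge (along stand x, at stand y = -121 mm, 12 mm above the worktop) is stiff: about 4 to 5 N down on the pad moves it, and it stays where it is left. Flat, its inner tongue props that slab corner
- shim_3 (a joint): angle in rad by which the far left corner's shim has been pressed down: starts at 0 to 0.1 (blade sloping up and outwards), 0.5 is flat (level, at its stop). The hinge (along stand x, at stand y = +121 mm, 12 mm above the worktop) is stiff: about 4 to 5 N down on the pad moves it, and it stays where it is left. Flat, its inner tongue props that slab corner
- shim_4 (a joint): angle in rad by which the far right corner's shim has been pressed down: starts at 0 to 0.1 (blade sloping up and outwards), 0.5 is flat (level, at its stop). The hinge (along stand x, at stand y = -121 mm, 12 mm above the worktop) is stiff: about 4 to 5 N down on the pad moves it, and it stays where it is left. Flat, its inner tongue props that slab corner
- perished_foot (a joint): how far, in m, the one perished foot hidden under the slab is squashed: 0 at rest, 0.005 at its stop. It looks like the other three feet and may be under any corner; this value does not tell which

How it is judged:
On the way, in this order (a step that is already met when the one before it is completed fails the run):
1. the rocking corner is pressed with the fingers until it has sunk at least 3 mm, all shims still up (contact force between the fingers and slab above 1 N and value of joint perished_foot above 0.003 m and value of joint each of shim_1, shim_2, shim_3, shim_4 below 0.2 rad), for 0.1 s.
2. that corner's shim is pressed flat (((horizontal distance between perished_foot and corner_1 below 0.04 m and value of joint shim_1 above 0.44 rad) or (horizontal distance between perished_foot and corner_2 below 0.04 m and value of joint shim_2 above 0.44 rad) or (horizontal distance between perished_foot and corner_3 below 0.04 m and value of joint shim_3 above 0.44 rad) or (horizontal distance between perished_foot and corner_4 below 0.04 m and value of joint shim_4 above 0.44 rad))), for 0.2 s.
At the end, for the whole second after the job is handed in: The rocking corner's shim is flat (over 0.44 rad), the other three are still up (under 0.2 rad), the slab lies level (within 0.01 rad) within 12 mm of where it was and at rest, with the ring still standing on it (((horizontal distance between perished_foot and corner_1 below 0.04 m and value of joint shim_1 above 0.44 rad) or (horizontal distance between perished_foot and corner_2 below 0.04 m and value of joint shim_2 above 0.44 rad) or (horizontal distance between perished_foot and corner_3 below 0.04 m and value of joint shim_3 above 0.44 rad) or (horizontal distance between perished_foot and corner_4 below 0.04 m and value of joint shim_4 above 0.44 rad)) and (horizontal distance between perished_foot and corner_1 below 0.04 m or value of joint shim_1 below 0.2 rad) and (horizontal distance between perished_foot and corner_2 below 0.04 m or value of joint shim_2 below 0.2 rad) and (horizontal distance between perished_foot and corner_3 below 0.04 m or value of joint shim_3 below 0.2 rad) and (horizontal distance between perished_foot and corner_4 below 0.04 m or value of joint shim_4 below 0.2 rad) and angle between slab's own z axis and vertical below 0.01 rad and distance of slab from where it was at the start of the episode below 0.012 m and linear speed of slab below 0.01 m/s and z of cutter in the frame of slab between 0.015 and 0.025 m); the robot touches nothing.
It fails at once if the shim of a corner that does not rock is pressed down (over 0.2 rad) (not ((horizontal distance between perished_foot and corner_1 below 0.04 m or value of joint shim_1 below 0.2 rad) and (horizontal distance between perished_foot and corner_2 below 0.04 m or value of joint shim_2 below 0.2 rad) and (horizontal distance between perished_foot and corner_3 below 0.04 m or value of joint shim_3 below 0.2 rad) and (horizontal distance between perished_foot and corner_4 below 0.04 m or value of joint shim_4 below 0.2 rad))).
It fails at once if the slab is lifted more than 8 mm off its feet or shifted more than 20 mm (height (world z) of slab above 0.03 m or distance of slab from where it was at the start of the episode above 0.02 m).
It fails at once if the ring, jar, spatula or bowl is lifted or moved more than 25 mm (distance of any of cutter, jar, spatula, bowl from where it was at the start of the episode above 0.025 m).
It also fails if it takes over 58 s, if anything falls off the work surface, if the arm or the gripper's body presses on something with over 40 N, if the wrist force passes 120 N, or if a joint passes its speed limit or range.

## Working session

There is one attempt and no reset: what is moved stays moved. The work goes in short steps, each a Python script; the robot and the scene stay as the last script left them, time stands still between calls to the robot, and variables do not carry over. Pictures are saved under pics/ and viewed, at most 10 in all, crops included, and the job is handed in when it is done.

```bash
mkdir -p pics; ls; python3 - <<'E'
from plant import robot
import cv2,numpy as np
s=robot.sense();print(s,robot.nose_length)
for n in("top","side"):
    f=robot.grab_frame(n);cv2.imwrite(f"pics/{n}0.png",f["image"][:,:,::-1])
    np.savez(f"/tmp/{n}0.npz",**f);print(n,f["fx"],f["fy"],f["cx"],f["cy"],f["dist_coeffs"],f["R"],f["t"])
E
```

```text
pics
{'t': 0.0, 'joint_pos': array([ 1.2161023 ,  0.46946995, -0.04859153,  1.53370821,  0.02409932,
        1.14098591, -0.08229623]), 'joint_velocities': array([ 0.0006365 ,  0.00220396,  0.00019718,  0.00042553, -0.0002853 ,
        0.00135277, -0.00041398]), 'effort': array([-4.86055815e-04, -5.10310221e+01, -4.68950160e-02, -2.37709934e+01,
        1.06712218e-02,  7.62384036e-03,  7.25171560e-06]), 'tcp_pos': array([ 0.21586884, -0.63895292,  0.24123612]), 'tcp_rot': array([-3.13960823e+00,  7.38057406e-05,  3.25826487e-01]), 'wrist_force': array([-0.07429507,  0.51187756,  0.51973005]), 'torque': array([-0.00899475,  0.01382547,  0.01077772]), 'gripper_force': 0.0, 'opening': 1.007225181867618} 0.011
top 371.748012837708 371.748012837708 322.19186922376196 198.75972528544074 [0.01278743 0.         0.         0.         0.        ] [[-0.02729598 -0.99940164  0.02124343]
 [-0.98866455  0.02385183 -0.1482346 ]
 [ 0.14763921 -0.02504884 -0.98872404]] [-0.00160866  0.55535819  1.01793661]
side 373.26947434935227 373.26947434935227 316.35478337049835 196.7020175674477 [-0.02234916  0.          0.          0.          0.        ] [[-9.47112851e-01 -3.20900442e-01  3.91377116e-04]
 [-1.69493176e-01  4.99209644e-01 -8.49742193e-01]
 [ 2.72487266e-01 -8.04868087e-01 -5.27198305e-01]] [0.53874346 0.1490883  0.85665572]
```

View pics/top0.png

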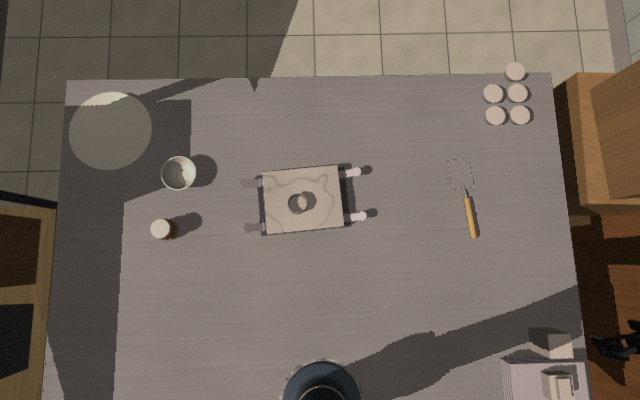

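View pics/side0.png

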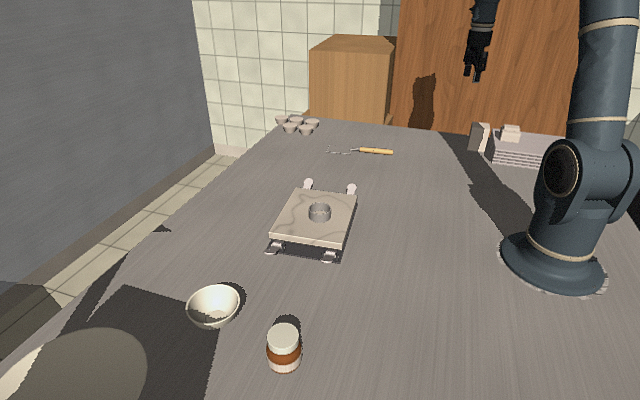

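The top view shows the slab with corners near (262,171), (339,165), (345,228) and (266,235), the ring at (298,203), and pads near (250,183), (250,227), (353,172) and (359,216). The side view shows the slab around (315,215), with clear space around it. Next I'll measure it from both views.

```bash
cat > h.py <<'E'
import numpy as np,cv2
def cloud(f):
    K=np.array([[f["fx"],0,f["cx"]],[0,f["fy"],f["cy"]],[0,0,1.]])
    h,w=f["range_z"].shape
    uv=np.stack(np.meshgrid(np.arange(w),np.arange(h)),-1).reshape(-1,1,2).astype(float)
    n=cv2.undistortPoints(uv,K,np.array(f["dist_coeffs"]))[:,0]
    d=f["range_z"].reshape(-1)
    c=np.c_[n*d[:,None],d]
    P=(c-f["t"])@np.array(f["R"]); P[d==0]=np.nan
    return P.reshape(h,w,3)
E
python3 - <<'E'
from h import *
for n,(x0,x1,y0,y1) in dict(top=(225,385,145,255),side=(250,375,165,275)).items():
    f=dict(np.load(f"/tmp/{n}0.npz"));P=cloud(f)
    roi=np.zeros(P.shape[:2],bool);roi[y0:y1,x0:x1]=1
    m=roi&(abs(P[...,2]-.042)<.007)
    k,l,st,ce=cv2.connectedComponentsWithStats(m.astype(np.uint8))
    i=1+np.argmax(st[1:,4]);q=P[l==i]
    (c,wh,a)=cv2.minAreaRect(q[:,:2].astype(np.float32))
    print(n,"slab z",np.median(q[:,2]),"c",c,wh,a)
    box=cv2.boxPoints((c,wh,a));print(box)
    t=P[roi&(P[...,2]>.055)];print("ring",len(t),t.mean(0) if len(t) else 0, t.min(0),t.max(0))
    # pads: points 8..40mm outside slab
    yaw=np.arctan2(*(box[1]-box[0])[::-1]); yaw=(yaw+np.pi/4)%(np.pi/2)-np.pi/4
    R=np.array([[np.cos(yaw),np.sin(yaw)],[-np.sin(yaw),np.cos(yaw)]])
    loc=(P[...,:2]-np.array(c))@R.T
    print("yaw",yaw)
    for sx,sy in((-1,1),(-1,-1),(1,1),(1,-1)):
        mm=roi&(P[...,2]>.018)&(P[...,2]<.05)&(abs(loc[...,0]-sx*.065)<.04)&(loc[...,1]*sy>.135)
        q=P[mm];print(sx,sy,len(q),"world",np.median(q,0) if len(q) else 0,"loc",np.median(loc[mm],0) if len(q) else 0,loc[mm].min(0),loc[mm].max(0),q[:,2].max())
E
```

```text
top slab z 0.04257319221110121 c (0.558139443397522, 0.039645954966545105) (0.18076589703559875, 0.22013980150222778) 4.3201904296875
[[ 0.45972168  0.14259455]
 [ 0.4763049  -0.07691976]
 [ 0.6565572  -0.06330264]
 [ 0.639974    0.15621167]]
ring 77 [0.54421383 0.05381234 0.06539397] [0.51571547 0.02707743 0.05505223] [0.56910491 0.07990063 0.07304929]
yaw 0.07540178
-1 1 125 world [0.48060875 0.19012903 0.03190278] loc [-0.06574082  0.15537924] [-0.07729769  0.13516526] [-0.05397824  0.174862  ] 0.043315881972162205
-1 -1 120 world [ 0.50501454 -0.12051853  0.02964237] loc [-0.06518731 -0.15628595] [-0.07792988 -0.17575272] [-0.05218255 -0.135274  ] 0.04192820186056775
1 1 118 world [0.61037925 0.19983656 0.02992672] loc [0.06458062 0.15607076] [0.05090829 0.13619223] [0.0772735  0.17410487] 0.042330119488712216
1 -1 117 world [ 0.63440873 -0.11124927  0.03029159] loc [ 0.06445484 -0.15622505] [ 0.05194206 -0.17605946] [ 0.07758984 -0.13510861] 0.041991033120184026
side slab z 0.04209138426173936 c (0.5568023920059204, 0.040560849010944366) (0.17960619926452637, 0.22306698560714722
[... 163 characters left out ...]
.062051  ] [0.51414698 0.0256732  0.05501831] [0.56973612 0.08484355 0.06980992]
yaw 0.07404232
-1 1 76 world [0.47933049 0.19593782 0.0351936 ] loc [-0.06551433  0.16114741] [-0.07845549  0.13523016] [-0.05153805  0.17536063] 0.04105535586294862
-1 -1 89 world [ 0.50464319 -0.12290125  0.03049729] loc [-0.06422226 -0.15893709] [-0.07732466 -0.17511857] [-0.05090609 -0.14153634] 0.039893779094468014
1 1 81 world [0.60871732 0.2056843  0.03144707] loc [0.06374211 0.1611589 ] [0.05082606 0.13538751] [0.07754886 0.17589105] 0.0374549145046856
1 -1 84 world [ 0.63403123 -0.11278762  0.03052741] loc [ 0.06520613 -0.15845964] [ 0.05374521 -0.17621647] [ 0.07761009 -0.14082328] 0.040594633376342525
```

Both views agree: slab centre (0.5575, 0.040), yaw 0.075 rad, top at 42 mm, and pads at local (±65, ±~160). I'll press the corners now, stopping at the first one that rocks.

```bash
cat >> h.py <<'E'
C=np.array([.5575,.040]);YAW=.075
S={1:(-1,1),2:(-1,-1),3:(1,1),4:(1,-1)}
def w(k,x,y):
    c,s=np.cos(YAW),np.sin(YAW);lx,ly=S[k][0]*x,S[k][1]*y
    return C+[c*lx-s*ly,s*lx+c*ly]
ORI=[np.pi,0,YAW]
E
python3 - <<'E'
from h import *
from plant import robot
N=robot.nose_length
robot.grip(0.0)
first=True
for k in (2,4,3,1):
    p=w(k,.065,.085)
    if first: robot.goto([*p,.09+N],ORI);first=False
    else: robot.move_straight([*p,.065+.025+N],vel=.2)
    robot.move_straight([*p,.050+N],vel=.1)
    f0=robot.sense()["wrist_force"][2]
    hit=robot.move_straight([*p,.030+N],vel=.015,contact_N=3)
    s=robot.sense();z1=s["tcp_pos"][2]-N
    # continue to press a little deeper with higher limit
    hit2=robot.move_straight([*p,z1-.007],vel=.015,contact_N=12) if False else robot.move_straight([*p,z1-.0065+N],vel=.01,contact_N=10)
    s2=robot.sense();z2=s2["tcp_pos"][2]-N
    robot.sleep(.2);s3=robot.sense()
    print(k,hit,hit2,"z",z1,z2,s3["tcp_pos"][2]-N,"F",s["wrist_force"][2]-f0,s2["wrist_force"][2]-f0,s3["wrist_force"][2]-f0,"t",s3["t"],flush=True)
    if k and z1-z2>.003: 
        robot.sleep(.2);robot.move_straight([*p,.09+N],vel=.1);break
    robot.move_straight([*p,.09+N],vel=.1)
print(robot.sense()["t"])
E
```

```text
2 True True z 0.042081288027377955 0.04209423818636336 0.042068872636276414 F 4.839446415048094 4.067478743959389 4.579620416466917 t 4.95
4 True True z 0.042133261046023274 0.04210780216447277 0.04212796600633541 F 3.155178149943967 4.133733144759076 5.145096009541619 t 8.1
3 True True z 0.04214844433176801 0.042157649107547046 0.04213574716284371 F 5.337734289637157 3.965682661744994 5.654143278062981 t 11.45
1 True True z 0.04119920082427592 0.03779032651184357 0.03784695524406291 F 4.768633366216447 8.713574189847536 8.103963638167523 t 14.825
15.7
```

Corner 1 rocked, sinking more than 4 mm at about 8 N, while the other three stayed at 42.1 mm. Next I'll press shim 1.

```bash
python3 - <<'E'
from h import *
from plant import robot
N=robot.nose_length
p=w(1,.065,.164)
robot.move_straight([*p,.09+N],vel=.15)
robot.move_straight([*p,.050+N],vel=.1)
f0=robot.sense()["wrist_force"][2]
hit=robot.move_straight([*p,.0125+N],vel=.02,contact_N=18)
robot.sleep(.4)
s=robot.sense();print(hit,s["tcp_pos"]-[0,0,N],s["wrist_force"],f0,s["t"])
robot.move_straight([*p,.12+N],vel=.1)
robot.move_straight([p[0]-.03,p[1]-.45,.2],vel=.3)
n="top"
for n in("top","side"):
    f=robot.grab_frame(n);P=cloud(f)
    roi=P[...,2]<.05
    loc=(P[...,:2]-C)@np.array([[np.cos(YAW),np.sin(YAW)],[-np.sin(YAW),np.cos(YAW)]]).T
    for k,(sx,sy) in S.items():
        m=roi&(abs(loc[...,0]-sx*.065)<.009)&(abs(loc[...,1]*sy-.165)<.008)
        print(n,k,m.sum(),np.median(P[m][:,2]))
    m=(abs(P[...,2]-.042)<.007)&(abs(loc[...,0])<.12)&(abs(loc[...,1])<.125)
    q=P[m];A=np.linalg.lstsq(np.c_[q[:,:2],np.ones(len(q))],q[:,2],rcond=None)[0]
    print("slab",cv2.minAreaRect(q[:,:2].astype(np.float32)),"slope",A[:2])
    cv2.imwrite(f"pics/{n}1.png",f["image"][:,:,::-1])
    if n=="side":cv2.imwrite("pics/side1c.png",cv2.resize(f["image"][150:290,230:400,::-1],None,fx=4,fy=4))
print(robot.sense()["t"])
E
```

```text
False [0.48064883 0.19903937 0.0136226 ] [-2.07170288  0.72745264 13.73301471] 0.46736144775720534 19.35
top 1 33 0.013530795688528196
top 2 37 0.0338576400856975
top 3 40 0.0335427945620754
top 4 40 0.03377336310837305
slab ((0.5581598877906799, 0.03929758816957474), (0.18062946200370789, 0.2199021875858307), 4.474030017852783) slope [-0.00083589  0.0009064 ]
side 1 53 0.013527084846306532
side 2 30 0.03347613720533296
side 3 60 0.0008539460238856672
side 4 32 0.03339039821829603
slab ((0.5568201541900635, 0.0405125766992569), (0.17953462898731232, 0.22375044226646423), 4.240772247314453) slope [ 0.00090886 -0.00468734]
22.3417
```

View pics/side1c.png

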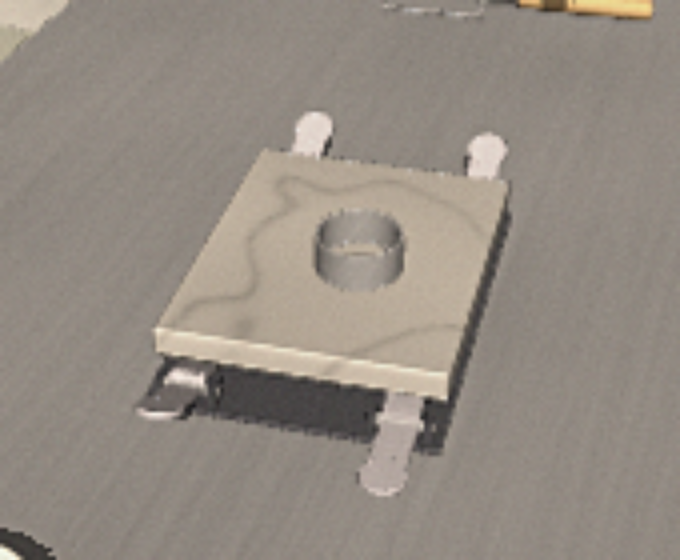

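The crop shows the near left shim (crop pixel 385,450) flat at 13.5 mm and the other three still raised. The slab is level and has not moved, and the ring is in place. I'll hand it in.

```bash
python3 -c "
from plant import robot
robot.sleep(.3);print(robot.close_job())"
```

```text
the job is handed in; nothing more can be done
None
```

Corner 1 (near left) was the one that rocked. I pressed its shim flat and left the other three up, with the slab level and unmoved, and handed the job in at about 23 s; the hand-in call did not return a verdict.

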